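Take the lift-off lid from the sample cool box and stand it in the drying rack

TASK

The sample cool box is to be aired: raise its hinged lid to upright by the handle, lift it straight up off its hinge pins, and stand it in the slot of the white drying rack, hinge edge down and handle up. Lower it in rather than dropping it, let go, and leave everything else on the bench where it is.

Things in the scene. Friction and masses are not known exactly. Their poses are not given: they have to be found in the camera images.
- box_hinge (a point): Middle of the hinge axis of the fixed blue cool box (116 x 144 mm outside, rim 85 mm high, 8 mm walls, vials inside), 95 mm above the bench. Its x axis is level and points from the front of the box to the back, y runs along the hinge pins, z up. The box front lies 138 mm from here towards -x. The lid pivots about this axis with a few mm of play.
- hinge_pin (a point): Middle of one of the two level steel hinge pins, 50 mm along +y from box_hinge; its twin is 50 mm along -y. Flat-sided: 6 mm thick in x, 14 mm tall in z. The lid's hooks have tapered mouths and leave the pins freely only upward, with the lid within about 17 degrees of upright; well away from that the pins hold it.
- lid_stop (a point): Middle of the top front edge of the blue stop post behind the hinge, 40 mm wide, 45 mm above the hinge axis. It catches the lid about 9 degrees past upright, where the lid stays by itself; short of upright an unheld lid falls shut.
- lid: Loose lid, 0.25 to 0.5 kg: white slab 126 x 150 x 20 mm, two dark hinge hooks (26 mm thick, reaching 13 mm from their axis) on its rear edge, grey plug below, steel loop handle in front. Origin midway between the hooks on their axis; the slab lies 16 to 142 mm from it. -x points to the handle, y along the hinge, z out of the outer face: up when closed, level when upright.
- lid_hinge (a point): Point at the lid's origin: on the axis of its two hooks, midway between them. Coincides with box_hinge, to a few mm, while the lid is on its pins.
- lid_handle (a point): Middle of the lid's handle bar: a round steel bar 10 mm in diameter, 100 mm long, parallel to the hinge (lid y), 182 mm from the hinge axis in the lid's mid plane. There is a clear gap of 35 mm between bar and slab for a finger. Held across the bar, the lid can turn about the bar in the grip and hangs upright from it.
- rack_slot (a point): Middle of the slot floor of the fixed white and steel drying rack, 35 mm above the bench. The slot runs along y, 176 mm between end hoops; z up. Wires leave 33 mm free width up to 55 mm above the floor, then flare outward to the top, 75 mm above the floor. The lid standing in it has its hinge axis 13 mm above the floor; either face may point either way.
- shelf_corner (a point): Near right top corner of the dark shelf on its grey pedestal behind the middle of the bench: shelf top 265 mm, underside 243 mm above the bench. Shelf and pedestal run away from the robot from here and 215 mm to the left (+y); carry the lid round in front of them. Left of them a clear plastic tub with grey lid, 151 mm high, stands with its nearest corner about x 0.45, y 0.23 m.
- petri: Bystander: petri dish with lid, 68 mm across, 15 mm high; origin under its centre.
- beetle: Bystander: clear resin block with a large beetle, 34 x 70 x 22 mm; origin under its centre.
- disc: Bystander: clear resin disc with an insect, 67 mm across, 24 mm high; origin under its centre.
- marker: Bystander: black and white marker pen, 135 mm long, 17 mm thick, lying; origin under its centre.
- pocket_loupe: Bystander: folding pocket loupe, 38 x 30 x 18 mm; origin under its centre.
- tape: Bystander: roll of tape lying flat, 96 mm across, 25 mm high; origin under its centre.
- forceps: Bystander: steel forceps, 118 mm long, 14 mm wide, 11 mm high, lying flat; origin under the centre.
- vial: Bystander: vial with a blue cap, 23 mm across, 60 mm tall, standing beside the cool box; origin under its centre.
Mind the look-alikes: they are no part of the job. There is more than one size of the lid; the one meant has the size given above.

How it is judged:
By the outcome, as a careful person would: the job done as asked, in the order asked, and still so for the second after the job is handed in, with the robot touching nothing.
It also fails if it takes over 51 s, if anything falls off the work surface, if the arm or the gripper's body presses on something with over 40 N, if the wrist force passes 120 N, or if a joint passes its speed limit or range.

ROBOT

A 7-joint arm with a two-finger parallel gripper is mounted at the origin on a cart in front of the work surface, level with it; the furniture and walls round the work are solid. World frame = base frame: x ahead of the robot, y to its left, z up, the work surface at z = 0. Lengths are in mm, angles in rad, forces in N, time in s.
With the tool pointing down it reaches from about 400 to 875 mm from the base axis. Payload 6.5 kg.
Tool frame: the origin (TCP) lies where the fingers leave the gripper's body, on its centre line; the fingertips stand 64 mm ahead of it and the grasp point (between the pads) lies 45 mm ahead of it; z points along the fingers, y is the line along which they close (so a half turn about z gives the same grasp; the last joint's range is limited). The gripper opens to 88 mm and grips with 3 to 60 N. Pads are 18 mm wide; open, the fingers measure 123 mm over their backs; the gripper's body (75 mm by 187 mm) begins 45 mm behind the grasp point.
Start: joints at [1.07, 0.536, -0.004, 1.538, 0.003, 1.067, -0.071], TCP at [273.796, -589.513, 302.716] pointing down, gripper open.
Joint ranges: [-2.7, 2.7], [-0.37, 2.16], [-1.27, 1.26], [0.24, 2.4], [-1.31, 4.45], [0.19, 1.91], [-2.76, 2.76]. Speed limits (rad/s): [2.39, 2.39, 3.14, 3.14, 3.14, 3.14, 3.14].

INTERFACE

Orientations are given as a unit quaternion [w, x, y, z].
In Python, from cell import r gives the robot as it stands.
- The arm moves only by the shell command python3 -m crank 'ROWS' [FORCE]. ROWS is JSON, one flat list of numbers, 5 for each row, row after row: the shift along the world's x, y, z in mm, then the turn about the world's z in rad, then the opening, from 0 (shut) to 1 (fully open). A call has 1 to 10 rows; each row shifts and turns the commanded pose from where the row before left it; what a row does not reach is not made up. A row lasts 1/12 s, in which the tool goes at most 41.7 mm and 7.16 degrees, less where a joint would pass 70% of its speed; a pose out of reach is approached as far as the arm can. A call is refused whole if a number of a shift passes 41.7 or a number of a turn 0.125, either way. A call with a gripper value outside its range is refused whole. The fingers move at their own pace and stop on an object; FORCE is the grip in N (left out, the last holds). Time passes only in rows, so rows that do not move let the fingers close. It gives the time, the measured TCP pose, the force, the opening and the grip force at its end, in the units of the state.
- r.read_state(): the state, without advancing time (a new reading comes with each control period).
- r.snapshot(name): name is "side" or "top"; returns the picture (384x512x3 uint8, red, green, blue); there is no depth.
- r.camera_info(name): a dict with "fovy" (degrees; the focal length in pixels is half the picture's height over the tangent of half this angle, whatever the lens; pixels are square), "cx", "cy" (the principal point, pixels), "extrinsics" (4x4, takes a point from world to camera coordinates). Camera axes: x right, y up, looking along -z (the intrinsics and any distortion apply to the point x, -y, -z); pixel columns grow to the right and rows downward; lengths in mm; the calibration is good to about 2 mm. A picture is of the moment at which its call begins. camera_info takes no time and is no camera call.
- r.finish_job(): hands the job in; it is judged then, once.
The state is a dict: "clock": time; "qpos": joint angles; "joint_vel": joint speeds; "effort": joint torques, N m; "ee_pos": TCP position; "eef_rot": TCP orientation; "force": force on the tool from outside, world axes, zero at the start; "moment": the same for the moment, N m; "grip_width": finger opening in mm; "grip_force": force on a finger pad.
Only numpy, scipy, OpenCV 4.12 (cv2) and the standard library are available. Lean on these libraries where they do the work, as an engineer would, in place of code of your own. Each camera call takes 0.05 s, during which the arm holds its last target. There are 200 camera calls.

## Working session

There is one attempt and no reset: what is moved stays moved. The work goes in short steps, Python scripts to look and compute and a shell command to move; the robot and the scene stay as the last step left them, time stands still between calls to the robot, and variables do not carry over. Pictures are saved under pics/ and viewed, at most 10 in all, crops included, and the job is handed in when it is done.

```bash
ls; mkdir -p pics; python3 - <<'E'
from cell import r
import cv2
for n in("side","top"):
    cv2.imwrite(f"pics/{n}0.png",cv2.resize(r.snapshot(n)[:,:,::-1],(800,600),interpolation=cv2.INTER_CUBIC))
    print(n,r.camera_info(n))
print(r.read_state())
E
```

```text
pics
side {'fovy': 55.045780205233676, 'cx': 254.83317654676512, 'cy': 188.75398697115256, 'extrinsics': array([[ 9.99445401e-01,  2.62010196e-02, -2.05523116e-02,
        -4.33928365e+02],
       [ 7.20219010e-03,  4.32498160e-01,  9.01606050e-01,
        -1.24986352e+02],
       [ 3.25118347e-02, -9.01254042e-01,  4.32069592e-01,
        -1.50175688e+03],
       [ 0.00000000e+00,  0.00000000e+00,  0.00000000e+00,
         1.00000000e+00]])}
top {'fovy': 55.927534605000254, 'cx': 251.44316122866385, 'cy': 191.91275700401766, 'extrinsics': array([[-4.80987872e-04, -9.99999436e-01, -9.47055647e-04,
        -6.67000783e+01],
       [ 9.93950455e-01, -5.82091514e-04,  1.09827835e-01,
        -4.69352354e+02],
       [-1.09828324e-01, -8.88500535e-04,  9.93950175e-01,
        -1.40671548e+03],
       [ 0.00000000e+00,  0.00000000e+00,  0.00000000e+00,
         1.00000000e+00]])}
{'clock': 0.1, 'qpos': array([ 1.06978812,  0.53705789, -0.00445895,  1.53872126,  0.00263201,
        1.06731828, -0.07122668]), 'joint_vel': array([ 0.00108729, -0.00369562, -0.00105799, -0.00107832,  0.00263663,
       -0.0015947 , -0.00025259]), 'effort': array([ 1.78394948e-03, -5.72087145e+01,  9.93542410e-01, -2.52231038e+01,
       -5.61845256e-02,  1.35392166e-02,  8.12753001e-05]), 'ee_pos': array([ 273.619802  , -589.12222589,  301.96819941]), 'eef_rot': array([-7.15307909e-04,  9.76451991e-01,  2.15733511e-01, -2.24029455e-04]), 'force': array([-0.48685447, -0.27098524, -0.10824399]), 'moment': array([-0.04346592, -0.01528181, -0.0277719 ]), 'grip_force': 0.0, 'grip_width': 88.39132596534344}
```

View pics/top0.png

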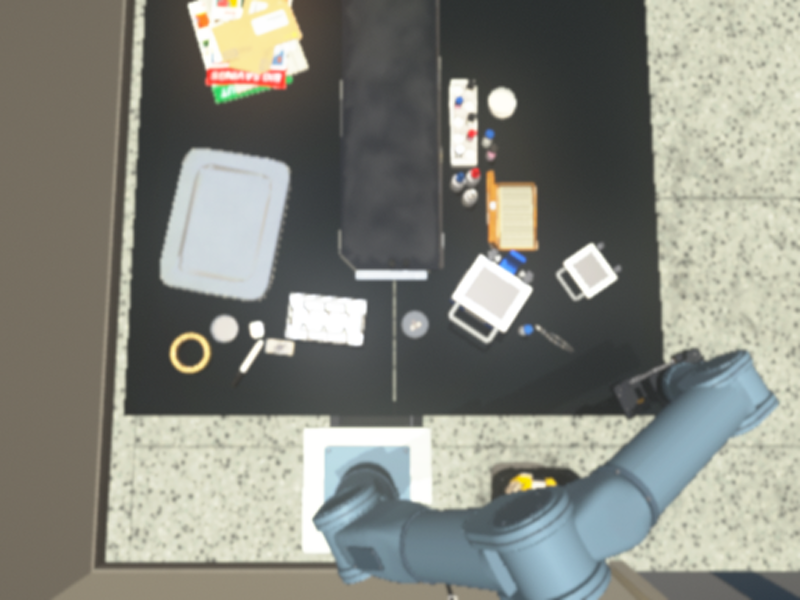

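View pics/side0.png

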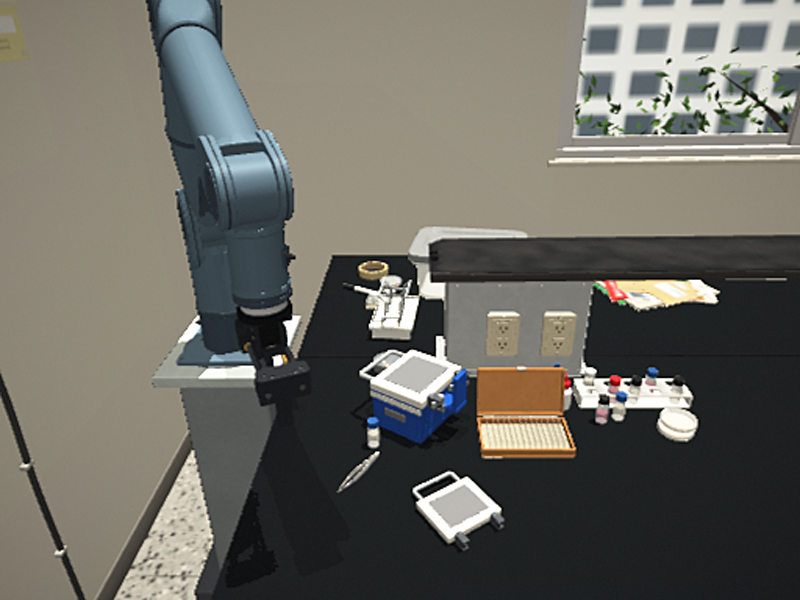

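The top view (800x600) shows two candidates. A is a large white lid on the blue box, about (490,293), handle at (472,325). B is a smaller loose lid lying on the bench, about (590,270). A fits, since it sits on the blue box hinge and is the larger one; I'll confirm its size. The rack is at (327,320), the petri dish and disc at (225,328) and (415,323), and the shelf front edge at about (390,274).

```bash
cat > h.py <<'E'
import numpy as np,cv2
from cell import r
def ray(n,u,v):
    c=r.camera_info(n);f=192/np.tan(np.radians(c["fovy"])/2);E=np.array(c["extrinsics"]);R=E[:3,:3]
    d=R.T@np.array([(u-c["cx"])/f,-(v-c["cy"])/f,-1.]);return -R.T@E[:3,3],d/np.linalg.norm(d)
def onz(n,u,v,z):
    o,d=ray(n,u,v);return (o+d*(z-o[2])/d[2])
def proj(n,p):
    c=r.camera_info(n);f=192/np.tan(np.radians(c["fovy"])/2);E=np.array(c["extrinsics"])
    q=E[:3,:3]@np.array(p,float)+E[:3,3];return np.array([c["cx"]+f*q[0]/-q[2],c["cy"]-f*q[1]/-q[2]])
E
python3 - <<'E'
from h import *
t=r.snapshot("top")[:,:,::-1];s=r.snapshot("side")[:,:,::-1]
cv2.imwrite("pics/t.png",t);cv2.imwrite("pics/s.png",s)
def crop(im,x,y,w=100,h=75):
    return cv2.resize(im[y:y+h,x:x+w],(400,300),interpolation=cv2.INTER_CUBIC)
A=np.vstack([np.hstack([crop(t,265,150),crop(t,165,170)]),np.hstack([crop(s,215,215),crop(s,205,160)])])
cv2.imwrite("pics/c1.png",A)
def quad(mask,n,z,lab):
    k,_=cv2.findContours(mask,cv2.RETR_EXTERNAL,cv2.CHAIN_APPROX_NONE)
    for c in k:
        if cv2.contourArea(c)>250:
            b=cv2.boxPoints(cv2.minAreaRect(c)); W=np.array([onz(n,*p,z) for p in b])
            print(lab,"px",b.round(1).tolist(),"W",W[:,:2].round(0).tolist(),"sides",np.linalg.norm(W[1]-W[0]).round(),np.linalg.norm(W[2]-W[1]).round())
w=(t.min(2)>150).astype(np.uint8)
w[:, :165]=0;w[:150]=0;w[230:]=0;w[:,420:]=0
w=cv2.morphologyEx(w,cv2.MORPH_OPEN,np.ones((5,5),np.uint8))
quad(w,"top",105,"white z105")
E
```

```text
white z105 px [[169.3000030517578, 225.1999969482422], [173.3000030517578, 185.10000610351562], [234.8000030517578, 191.3000030517578], [230.8000030517578, 231.39999389648438]] W [[337.0, 237.0], [486.0, 226.0], [463.0, -5.0], [314.0, 9.0]] sides 150.0 232.0
white z105 px [[286.29998779296875, 192.0], [309.3999938964844, 156.10000610351562], [344.79998779296875, 178.89999389648438], [321.79998779296875, 214.8000030517578]] W [[460.0, -197.0], [597.0, -286.0], [510.0, -418.0], [375.0, -328.0]] sides 163.0 158.0
white z105 px [[358.0, 168.0], [379.5, 153.6999969482422], [395.6000061035156, 177.89999389648438], [374.20001220703125, 192.1999969482422]] W [[551.0, -468.0], [606.0, -551.0], [513.0, -608.0], [459.0, -526.0]] sides 99.0 109.0
white z105 px [[165.0, 150.0], [176.0, 150.0], [176.0, 186.0], [165.0, 186.0]] W [[621.0, 261.0], [621.0, 219.0], [483.0, 216.0], [483.0, 257.0]] sides 42.0 138.0
```

View pics/c1.png

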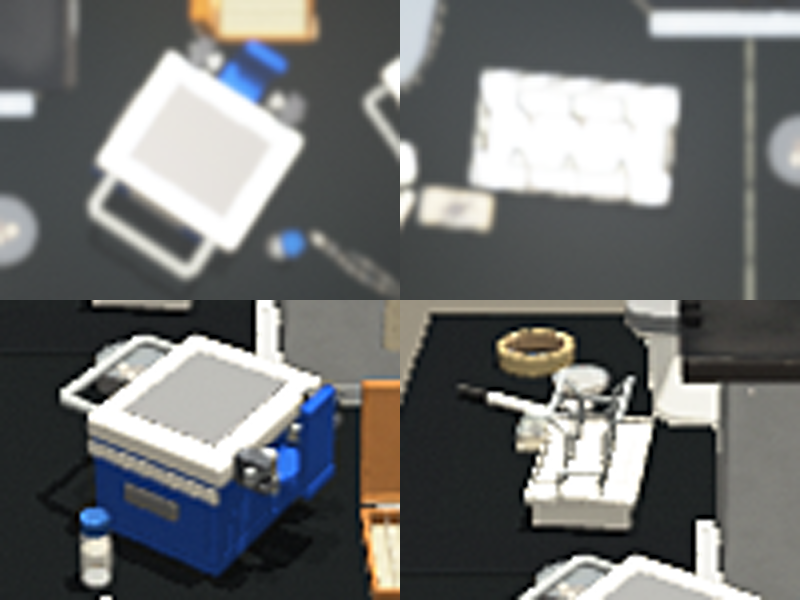

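```bash
python3 - <<'E'
from h import *
P=lambda n,o,z,pts:np.array([onz(n,o[0]+(x+.0)/4-.4,o[1]+y/4-.4,z) for x,y in pts])[:,:2]
def show(l,W):
    print(l,W.round(0).tolist(),"mean",W.mean(0).round(1),"len",[round(np.linalg.norm(W[i]-W[i-1])) for i in range(len(W))])
    for i in range(len(W)): d=W[i]-W[i-1];print("   yaw%.1f"%np.degrees(np.arctan2(d[1],d[0])),end="")
    print()
show("lid top",P("top",(265,150),105,[(172,52),(302,140),(235,252),(97,165)]))
show("bar top",P("top",(265,150),95,[(92,208),(185,275)]))
show("lid side",P("side",(215,215),105,[(197,36),(320,76),(222,176),(90,133)]))
show("bar side",P("side",(215,215),95,[(65,93),(138,40)]))
show("rack top",P("top",(165,170),35,[(82,70),(279,88),(268,203),(71,187)]))
show("rack side",P("side",(205,160),35,[(125,198),(233,203),(252,120),(150,118)]))
show("tub corner etc shelf front",P("top",(0,0),265,[(356*.64*4,270*.64*4),(428*.64*4,272*.64*4),(340*.64*4,235*.64*4),(440*.64*4,240*.64*4)]))
E
python3 - <<'E'
import sys;sys.path.insert(0,'.')
from h import *
t=cv2.imread("pics/t.png");s=cv2.imread("pics/s.png")
def cr(im,x,y,w,h,k):return cv2.resize(im[y:y+h,x:x+w],(w*k,h*k),interpolation=cv2.INTER_LANCZOS4)
a=cr(s,230,170,50,50,8);a=cv2.convertScaleAbs(a,alpha=.85)
b=cr(t,165,170,50,50,8)if 0 else cv2.convertScaleAbs(cr(t,172,180,67,50,6),alpha=3,beta=-500)
H=max(a.shape[0],b.shape[0]);b=cv2.copyMakeBorder(b,0,H-b.shape[0],0,0,cv2.BORDER_CONSTANT)
cv2.imwrite("pics/c2.png",np.hstack([a,b])[:600,:800]);print(a.shape,b.shape)
E
```

```text
lid top [[572.0, -279.0], [488.0, -399.0], [383.0, -334.0], [464.0, -207.0]] mean [ 476.8 -304.9] len [129, 147, 123, 151]
   yaw-33.9   yaw-124.9   yaw148.2   yaw57.4
bar top [[425.0, -203.0], [362.0, -289.0]] mean [ 393.5 -245.9] len [107, 107]
   yaw53.9   yaw-126.1
lid side [[472.0, -211.0], [572.0, -274.0], [491.0, -408.0], [391.0, -354.0]] mean [ 481.9 -311.9] len [164, 118, 156, 114]
   yaw60.3   yaw-32.4   yaw-121.1   yaw151.4
bar side [[366.0, -283.0], [422.0, -201.0]] mean [ 393.7 -241.9] len [99, 99]
   yaw-124.2   yaw55.8
rack top [[488.0, 195.0], [470.0, 0.0], [357.0, 11.0], [372.0, 203.0]] mean [421.6 102.1] len [115, 195, 113, 193]
   yaw-4.2   yaw-95.3   yaw174.8   yaw85.3
rack side [[357.0, 20.0], [467.0, 8.0], [487.0, 199.0], [372.0, 206.0]] mean [420.8 108.2] len [187, 110, 192, 115]
   yaw-94.5   yaw-6.1   yaw84.0   yaw176.5
tub corner etc shelf front [[508.0, 12.0], [504.0, -140.0], [584.0, 47.0], [573.0, -166.0]] mean [542.  -61.8] len [190, 153, 204, 214]
   yaw109.9   yaw-91.6   yaw66.9   yaw-93.0
(400, 400, 3) (400, 402, 3)
```

View pics/c2.png

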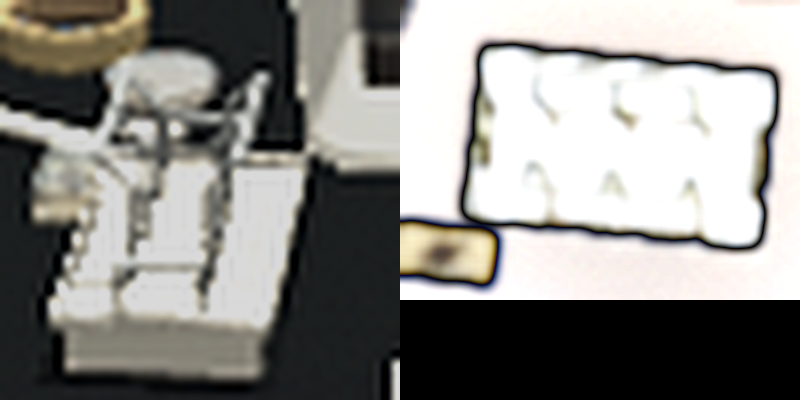

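Lid A measures 126 x 150 mm, so it is the one meant. Its bar middle is at about (394,-244), yaw about -34.5°. The rack base centre is at about (421,103), yaw about -5.2°, and the top and side views agree. Next I move above the bar.

```bash
python3 -m crank '[12,34.5,0,0.0534,0.34,12,34.5,0,0.0534,0.34,12,34.5,0,0.0534,0.34,12,34.5,0,0.0534,0.34,12,34.5,0,0.0534,0.34,12,34.5,0,0.0534,0.34,12,34.5,0,0.0534,0.34,12,34.5,0,0.0534,0.34,12,34.5,0,0.0534,0.34,12,34.5,0,0.0534,0.34]' 20
python3 -m crank '[0,0,-30,0,0.34,0,0,-30,0,0.34,0,0,-25,0,0.34,0,0,0,0,0.34,0,0,0,0,0.34]'
python3 - <<'E'
from h import *
s=r.read_state();w,x,y,z=s["eef_rot"];print(s["ee_pos"],np.degrees(2*np.arctan2(y,x)),s["grip_width"])
t=r.snapshot("top")[:,:,::-1];s=r.snapshot("side")[:,:,::-1]
cr=lambda im,x,y:cv2.resize(im[y:y+100,x:x+100],(400,400),interpolation=cv2.INTER_CUBIC)
cv2.imwrite("pics/c3.png",np.hstack([cr(t,250,140),cr(s,200,170)]))
E
```

```text
clock: 1.03
ee_pos: [393.9, -242.8, 302.8]
eef_rot: [0.0, 0.884, 0.467, -0.0]
force: [0.2, 0.6, -0.5]
grip_width: 29.5
grip_force: 0.0
clock: 1.45
ee_pos: [393.2, -244.2, 217.3]
eef_rot: [-0.001, 0.885, 0.466, -0.001]
force: [0.1, -0.5, 0.2]
grip_width: 29.8
grip_force: 0.0
[ 393.238943   -244.20320312  217.28023283] 55.51397661728193 29.75803230606078
```

View pics/c3.png

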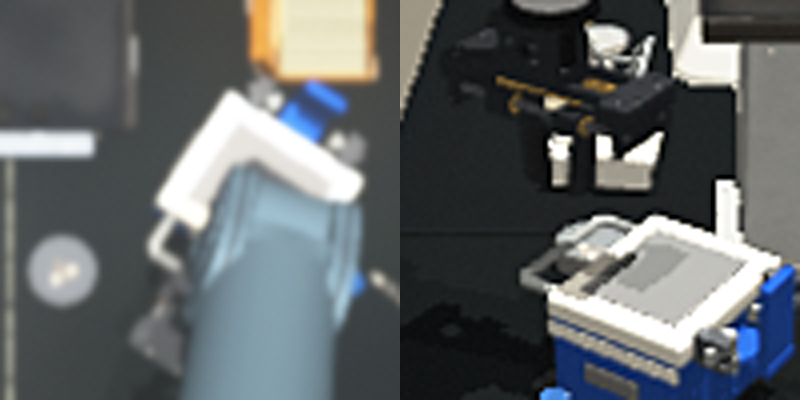

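The gripper is above the bar, with fingers at side crop (560,170)/(620,170) and the bar at (560,255). Descending 77 mm, then closing.

```bash
python3 -m crank '[0,0,-20,0,0.34,0,0,-20,0,0.34,0,0,-17,0,0.34,0,0,-10,0,0.34,0,0,-10,0,0.34,0,0,0,0,0.34]'
python3 -m crank '[0,0,0,0,0,0,0,0,0,0,0,0,0,0,0,0,0,0,0,0]'
```

```text
clock: 2.05
ee_pos: [393.7, -244.6, 140.2]
eef_rot: [-0.0, 0.885, 0.466, -0.0]
force: [-0.2, 0.1, -0.6]
grip_width: 30.0
grip_force: 0.0
clock: 2.38
ee_pos: [394.4, -244.9, 141.5]
eef_rot: [0.001, 0.885, 0.466, 0.0]
force: [0.4, 0.1, 2.9]
grip_width: 8.9
grip_force: 19.8
```

```bash
python3 -m crank '[0.5,-0.3,14.3,0,0,1.4,-0.9,14.2,0,0,2.3,-1.6,14,0,0,3.2,-2.2,13.7,0,0,4.1,-2.8,13.4,0,0]'
python3 -m crank '[4.9,-3.4,13,0,0,5.8,-4,12.4,0,0,6.5,-4.5,11.9,0,0,7.3,-5,11.2,0,0,8,-5.5,10.5,0,0]'
```

```text
clock: 2.8
ee_pos: [404.9, -252.1, 211.1]
eef_rot: [-0.0, 0.885, 0.466, -0.0]
force: [0.8, -0.1, -1.9]
grip_width: 8.5
grip_force: 20.0
clock: 3.22
ee_pos: [437.6, -274.7, 270.1]
eef_rot: [-0.0, 0.885, 0.466, -0.0]
force: [1.3, -0.4, -2.9]
grip_width: 8.3
grip_force: 20.0
```

```bash
python3 -m crank '[8.6,-5.9,9.7,0,0,9.2,-6.4,8.9,0,0,9.8,-6.7,7.9,0,0,10.3,-7.1,7,0,0,10.7,-7.3,6,0,0]'
python3 -m crank '[11,-7.6,4.9,0,0,11.3,-7.8,3.9,0,0,11.6,-7.9,2.8,0,0,11.7,-8,1.7,0,0,11.8,-8.1,0.6,0,0,0,0,0,0,0,0,0,0,0,0]'
python3 - <<'E'
from h import *
t=r.snapshot("top")[:,:,::-1];s=r.snapshot("side")[:,:,::-1]
cr=lambda im,x,y:cv2.resize(im[y:y+130,x:x+130],(400,400),interpolation=cv2.INTER_CUBIC)
cv2.imwrite("pics/c4.png",np.hstack([cr(t,250,110),cr(s,200,150)]))
E
```

```text
clock: 3.63
ee_pos: [486.3, -308.2, 309.1]
eef_rot: [-0.0, 0.885, 0.466, -0.0]
force: [1.1, 0.1, -3.1]
grip_width: 7.5
grip_force: 20.0
clock: 4.22
ee_pos: [543.3, -347.2, 321.9]
eef_rot: [-0.001, 0.885, 0.466, -0.0]
force: [-0.1, 0.6, -3.3]
grip_width: 7.4
grip_force: 20.0
```

View pics/c4.png

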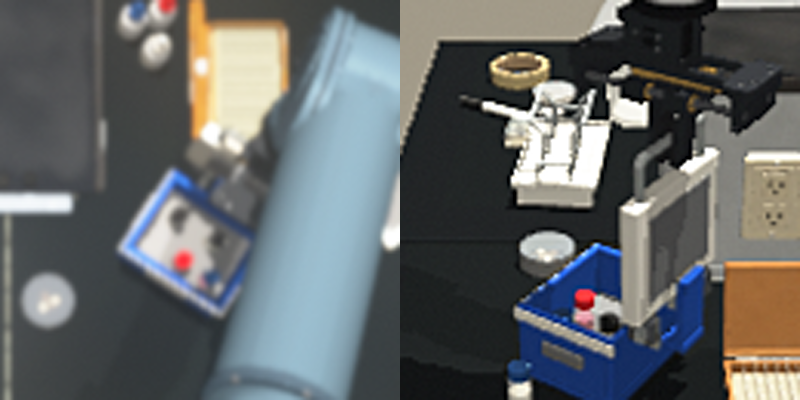

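The lid stands upright over the open box (side crop slab at (665,240), bar about (655,150)). Lifting straight up, gently at first.

```bash
python3 -m crank '[0,0,5,0,0,0,0,5,0,0,0,0,5,0,0,0,0,5,0,0,0,0,0,0,0]' 25
python3 - <<'E'
from h import *
t=r.snapshot("top")[:,:,::-1];s=r.snapshot("side")[:,:,::-1]
cv2.imwrite("pics/c5.png",cv2.resize(s[190:260,235:335],(800,560),interpolation=cv2.INTER_CUBIC))
E
```

```text
clock: 4.73
ee_pos: [544.3, -347.7, 344.6]
eef_rot: [0.001, 0.885, 0.466, 0.001]
force: [1.0, -0.8, -2.4]
grip_width: 6.8
grip_force: 24.9
```

View pics/c5.png

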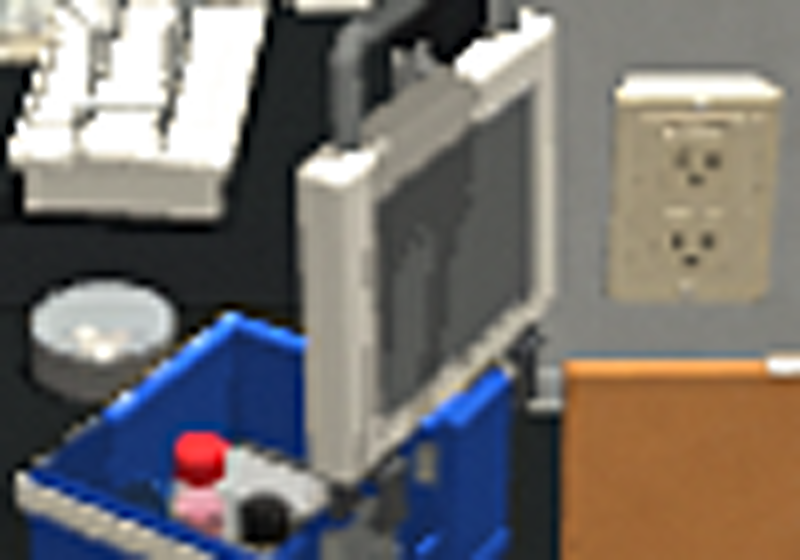

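```bash
python3 - <<'E'
from h import *
H=np.array([544,-347.5,0]);x=np.array([.824,-.566,0]);y=np.array([.566,.824,0])
f=lambda p:((proj("side",p)-[235,190])*8+3.5).round()
for z0 in(95,115):
  for n,a,b,c in(("near bot front",-10,-75,16),("near top front",-10,-75,142),("far top back",10,75,142),("near top back",10,-75,142),("bar end",0,-50,182)):
    print(z0,n,f(H+a*x+b*y+[0,0,z0+c]))
E
```

```text
95 near bot front [289. 531.]
95 near top front [288. 232.]
95 far top back [552.  81.]
95 near top back [337. 248.]
95 bar end [353. 109.]
115 near bot front [289. 486.]
115 near top front [288. 181.]
115 far top back [554.  33.]
115 near top back [337. 197.]
115 bar end [353.  57.]
```

```bash
python3 -m crank '[0,0,8,0,0,0,0,10,0,0,0,0,12,0,0,0,0,12,0,0,0,0,10,0,0,0,0,4,0,0,0,0,0,0,0,0,0,0,0,0]'
python3 - <<'E'
from h import *
t=r.snapshot("top")[:,:,::-1];s=r.snapshot("side")[:,:,::-1]
cv2.imwrite("pics/s6.png",s)
cv2.imwrite("pics/c6.png",cv2.resize(s[160:260,225:335],(660,600),interpolation=cv2.INTER_CUBIC))
E
```

```text
clock: 5.5
ee_pos: [543.8, -347.5, 398.8]
eef_rot: [0.0, 0.885, 0.466, 0.0]
force: [0.2, -0.7, -3.6]
grip_width: 7.2
grip_force: 24.9
```

View pics/c6.png

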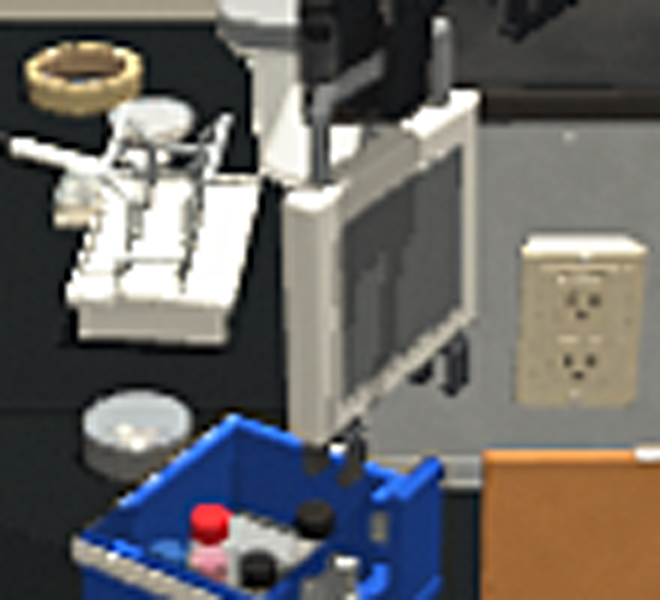

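The lid is off its pins: hooks at (345,455) and (430,370), well above the pins at (345,565). Carrying it out to the front and then left, in front of the shelf.

```bash
python3 -m crank '[-6,5,0,0,0,-12,9,0,0,0,-15,12,0,0,0,-15,12,0,0,0,-15,12,0,0,0,-15,12,0,0,0,-15,12,0,0,0,-15,12,0,0,0,-10,12,0,0,0,-5,14,0,0,0]'
python3 -m crank '[0,18,0,0.03,0,0,22,0,0.03,0,0,24,0,0.03,0,0,24,0,0.03,0,0,24,0,0.03,0,0,24,0,0.03,0,0,24,0,0.03,0,0,24,0,0.03,0,0,24,0,0.03,0,0,24,0,0.03,0]'
python3 -m crank '[0,24,0,0.03,0,0,22,0,0.03,0,0,20,0,0.03,0,0,15,0,0.03,0,0,10,0,0.03,0,0,6,0,0.03,0,0,3,0,0.031,0,0,0,0,0,0,0,0,0,0,0]'
```

```text
clock: 6.43
ee_pos: [418.8, -235.1, 398.4]
eef_rot: [-0.0, 0.885, 0.465, -0.001]
force: [0.8, -0.8, -3.0]
grip_width: 6.9
grip_force: 24.9
clock: 7.27
ee_pos: [420.4, -0.1, 398.8]
eef_rot: [-0.0, 0.804, 0.595, 0.0]
force: [0.0, -0.3, -2.7]
grip_width: 6.9
grip_force: 24.9
clock: 8.02
ee_pos: [420.9, 95.7, 398.6]
eef_rot: [0.0, 0.739, 0.674, -0.0]
force: [0.2, -0.3, -3.7]
grip_width: 6.7
grip_force: 24.9
```

```bash
python3 - <<'E'
from h import *
t=r.snapshot("top")[:,:,::-1];s=r.snapshot("side")[:,:,::-1]
cv2.imwrite("pics/s7.png",s);cv2.imwrite("pics/t7.png",t)
a=cv2.resize(s[130:230,210:293],(498,600),interpolation=cv2.INTER_CUBIC)
b=cv2.resize(t[165:265,165:215],(300,600),interpolation=cv2.INTER_CUBIC)
p=r.read_state()["ee_pos"];yw=np.radians(-5.2);x=np.array([np.cos(yw),np.sin(yw),0]);y=np.array([-x[1],x[0],0])
H=np.array([p[0],p[1],p[2]-45-182])
for n,A,B,C in(("bot front",-10,-75,16),("bot back",10,-75,16),("top front",-10,-75,142),("top back",10,-75,142),("bar end",0,-50,182),("far top back",10,75,142)):
    print(n,((proj("side",H+A*x+B*y+[0,0,C])-[210,130])*6+2.5).round())
for z,w in((35,57),(110,30)):
    print("slot near end",z,((proj("side",np.array([421.5,103,z])-y*88)-[210,130])*6+2.5).round())
cv2.imwrite("pics/c7.png",np.hstack([a,b]))
E
```

```text
bot front [220. 267.]
bot back [251. 268.]
top front [214.  81.]
top back [246.  82.]
bar end [233.   7.]
far top back [274.  11.]
slot near end 35 [240. 480.]
slot near end 110 [237. 380.]
```

View pics/c7.png

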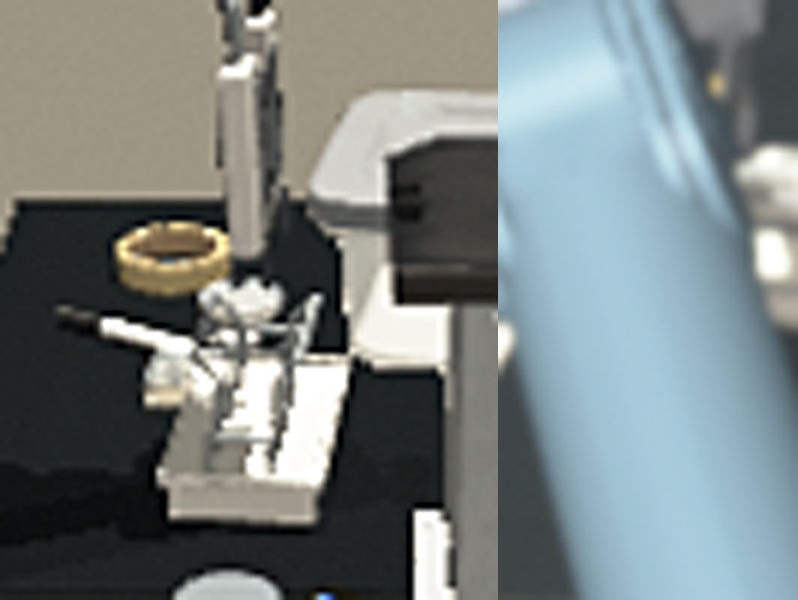

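The lid hangs over the rack almost plumb: near face (220..253,68) at the top to (228..267,258) at the bottom, with the slot near end at (240,480). That puts the lid about 5 mm towards +x of the slot. I'll refine this numerically.

```bash
python3 - <<'E'
from h import *
s=cv2.imread("pics/s7.png").astype(int)
for v in (146,150,155,160,165,168,170,171,172,173,174,176): print(v,s[v,242:262].mean(1).astype(int).tolist())
print("rack near edge");
for v in (209,211,213): print(v,s[v,232:270].mean(1).astype(int).tolist())
for v in (195,199,202,204,206,208): print("w",v,s[v,236:264].mean(1).astype(int).tolist())
E
```

```text
146 [146, 145, 148, 147, 128, 142, 152, 150, 152, 174, 129, 68, 49, 71, 40, 126, 152, 147, 147, 146]
150 [145, 146, 146, 150, 105, 136, 155, 150, 150, 172, 142, 76, 70, 80, 69, 132, 150, 148, 145, 146]
155 [144, 146, 148, 154, 76, 124, 155, 152, 151, 162, 159, 99, 73, 76, 76, 135, 150, 147, 144, 146]
160 [146, 146, 147, 148, 149, 126, 142, 152, 150, 153, 174, 117, 53, 58, 128, 155, 153, 147, 143, 165]
165 [31, 30, 31, 32, 28, 53, 141, 157, 152, 151, 169, 121, 98, 74, 41, 50, 41, 31, 25, 106]
168 [130, 132, 240, 237, 136, 25, 121, 154, 151, 152, 165, 138, 81, 40, 36, 45, 38, 33, 33, 31]
170 [91, 86, 79, 69, 213, 200, 152, 149, 152, 152, 165, 152, 77, 28, 31, 35, 34, 34, 33, 35]
171 [92, 85, 78, 94, 224, 222, 169, 152, 158, 159, 173, 130, 57, 30, 34, 34, 35, 34, 35, 33]
172 [54, 73, 103, 194, 215, 173, 114, 121, 135, 139, 126, 77, 42, 35, 33, 35, 34, 36, 35, 35]
173 [140, 192, 192, 164, 140, 127, 78, 52, 58, 60, 49, 39, 41, 37, 34, 34, 34, 35, 36, 34]
174 [129, 139, 140, 120, 114, 130, 80, 31, 24, 25, 26, 28, 45, 39, 34, 34, 36, 36, 36, 34]
176 [110, 112, 110, 104, 154, 133, 82, 37, 42
[... 769 characters left out ...]
19, 75, 115, 128, 130, 129, 131, 113, 92, 82, 164, 255, 255, 253, 252, 254, 255, 199, 119, 91, 254, 255, 252, 251, 251, 253]
w 202 [34, 28, 77, 111, 127, 131, 132, 124, 112, 107, 160, 187, 185, 181, 181, 216, 255, 255, 255, 194, 68, 249, 255, 254, 251, 251, 253, 249]
w 204 [10, 20, 110, 134, 131, 131, 133, 121, 104, 78, 82, 112, 120, 118, 115, 103, 247, 255, 190, 76, 66, 253, 255, 252, 251, 252, 254, 245]
w 206 [15, 108, 129, 131, 131, 130, 131, 119, 100, 115, 129, 131, 130, 127, 115, 250, 255, 255, 181, 70, 253, 255, 253, 251, 251, 252, 243, 255]
w 208 [192, 172, 134, 129, 129, 132, 132, 122, 100, 102, 120, 125, 121, 119, 107, 245, 255, 255, 214, 146, 253, 255, 253, 252, 255, 255, 255, 254]
```

```bash
python3 -m crank '[-2,4,0,0,0,-2.5,4,0,0,0,0,0,-8,0,0,0,0,-10,0,0,0,0,-10,0,0,0,0,-7,0,0,0,0,0,0,0,0,0,0,0,0]'
python3 - <<'E'
from h import *
s=r.snapshot("side")[:,:,::-1];cv2.imwrite("pics/s8.png",s)
s=s.astype(int)
for v in range(156,186,2): print(v,s[v,240:262].mean(1).astype(int).tolist())
p=r.read_state()["ee_pos"];yw=np.radians(-5.2);x=np.array([np.cos(yw),np.sin(yw),0]);y=np.array([-x[1],x[0],0])
H=np.array([422.5,103.5,p[2]-45-182+6])
for n,A,B,C in(("bot front",-10,-75,16),("bot back",10,-75,16),("hook front bottom",-13,-58,-13),("hook back bottom",13,-58,-13),("top front",-10,-75,142)): print(n,proj("side",H+A*x+B*y+[0,0,C]).round(1))
E
```

```text
clock: 8.78
ee_pos: [416.0, 104.3, 363.1]
eef_rot: [-0.0, 0.739, 0.674, -0.001]
force: [0.5, 0.3, -2.8]
grip_width: 6.9
grip_force: 24.9
156 [146, 145, 146, 147, 150, 108, 137, 155, 151, 151, 173, 133, 63, 70, 81, 69, 133, 152, 146, 147, 146, 145]
158 [145, 146, 146, 147, 152, 108, 136, 154, 151, 151, 172, 146, 74, 67, 77, 103, 142, 150, 147, 145, 145, 140]
160 [146, 147, 147, 149, 154, 78, 125, 156, 151, 151, 169, 145, 75, 67, 78, 90, 138, 151, 148, 147, 142, 166]
162 [161, 161, 160, 162, 166, 75, 133, 159, 152, 153, 163, 161, 87, 65, 79, 78, 141, 160, 160, 160, 160, 114]
164 [24, 25, 26, 25, 24, 23, 133, 157, 153, 150, 160, 151, 101, 78, 79, 97, 75, 36, 22, 22, 18, 81]
166 [15, 15, 20, 23, 25, 23, 103, 147, 153, 150, 155, 175, 119, 59, 46, 127, 100, 41, 32, 34, 31, 53]
168 [136, 119, 131, 132, 241, 204, 112, 142, 154, 150, 152, 173, 120, 52, 59, 115, 77, 32, 34, 34, 33, 33]
170 [97, 92, 91, 86, 83, 79, 137, 155, 153, 151, 150, 171, 129, 61, 89, 70, 54, 40, 32, 33, 34, 36]
172 [32, 39, 54, 73, 105, 198, 198, 162, 151, 151, 152, 168, 124, 92, 76, 42, 48, 41, 33, 32, 36, 34]
174 [189, 172, 129, 139, 141, 120, 99, 134, 151, 152, 151, 167, 127, 102, 59, 39, 55, 42, 35, 34, 34, 36]
176 [109, 108, 110, 112, 111, 103, 152, 155, 149, 152, 150, 160, 165, 120, 63, 26, 22, 32, 33, 34, 35, 35]
178 [93, 76, 66, 137, 213, 219, 238, 195, 151, 151, 151, 162, 115, 71, 209, 244, 166, 55, 28, 32, 31, 23]
180 [31, 29, 15, 131, 183, 149, 134, 74, 92, 147, 157, 151, 101, 23, 222, 253, 170, 55, 21, 20, 69, 154]
182 [35, 33, 17, 48, 88, 150, 191, 121, 30, 103, 186, 200, 167, 75, 138, 122, 50, 19, 104, 121, 68, 225]
184 [28, 27, 32, 72, 92, 52, 86, 85, 42, 27, 86, 142, 93, 38, 116, 176, 203, 183, 121, 181, 196, 163]
bot front [247.  180.2]
bot back [252.  180.3]
hook front bottom [247. 185.]
hook back bottom [253.5 185.2]
top front [246.  149.8]
```

Lid bottom edge is now centred on the slot (249.5 vs 249.5 px). Lowering in steps.

```bash
python3 -m crank '[0,0,-6,0,0,0,0,-6,0,0,0,0,-6,0,0,0,0,-6,0,0,0,0,-6,0,0,0,0,-6,0,0,0,0,0,0,0]'
python3 -m crank '[0,0,-5,0,0,0,0,-5,0,0,0,0,-5,0,0,0,0,-5,0,0,0,0,-5,0,0,0,0,-5,0,0,0,0,0,0,0]'
```

```text
clock: 9.42
ee_pos: [415.7, 104.3, 326.4]
eef_rot: [-0.001, 0.738, 0.674, -0.001]
force: [-0.5, -0.9, -3.3]
grip_width: 6.9
grip_force: 24.9
clock: 10.0
ee_pos: [415.8, 104.3, 296.7]
eef_rot: [-0.0, 0.738, 0.674, -0.001]
force: [-0.2, -0.1, -2.9]
grip_width: 6.9
grip_force: 24.9
```

```bash
python3 -m crank '[0,0,-4,0,0,0,0,-4,0,0,0,0,-4,0,0,0,0,-4,0,0,0,0,0,0,0]'
python3 -m crank '[0,0,-2,0,0,0,0,-2,0,0,0,0,0,0,0]'
python3 -m crank '[0,0,-2,0,0,0,0,-2,0,0,0,0,0,0,0]'
```

```text
clock: 10.42
ee_pos: [415.9, 104.3, 280.9]
eef_rot: [-0.0, 0.739, 0.674, -0.001]
force: [-0.4, -0.5, -2.8]
grip_width: 6.6
grip_force: 24.9
clock: 10.67
ee_pos: [416.2, 104.4, 277.5]
eef_rot: [-0.0, 0.739, 0.674, -0.0]
force: [0.1, -0.5, -3.1]
grip_width: 6.9
grip_force: 24.9
clock: 10.92
ee_pos: [416.1, 104.4, 273.4]
eef_rot: [-0.0, 0.739, 0.674, -0.0]
force: [-0.2, 0.0, -2.7]
grip_width: 6.7
grip_force: 24.9
```

```bash
python3 -m crank '[0,0,-2,0,0,0,0,0,0,0,0,0,0,0,0]'
python3 -m crank '[0,0,-2,0,0,0,0,0,0,0,0,0,0,0,0]'
python3 -m crank '[0,0,-2,0,0,0,0,0,0,0,0,0,0,0,0]'
```

```text
clock: 11.17
ee_pos: [416.2, 104.5, 271.6]
eef_rot: [-0.0, 0.739, 0.674, -0.0]
force: [0.3, 0.3, -3.6]
grip_width: 7.3
grip_force: 24.9
clock: 11.42
ee_pos: [416.6, 104.5, 269.9]
eef_rot: [0.0, 0.739, 0.674, 0.0]
force: [0.7, -1.4, 0.0]
grip_width: 7.1
grip_force: 24.7
clock: 11.67
ee_pos: [418.4, 104.5, 269.4]
eef_rot: [0.002, 0.739, 0.674, 0.002]
force: [0.6, -2.3, 11.5]
grip_width: 7.0
grip_force: 23.7
```

```bash
python3 -m crank '[0,0,1.5,0,0,0,0,0,0,0]'
python3 - <<'E'
from h import *
s=r.snapshot("side")[:,:,::-1];cv2.imwrite("pics/s9.png",s)
cv2.imwrite("pics/c9.png",cv2.resize(s[130:230,210:310],(600,600),interpolation=cv2.INTER_CUBIC))
yw=np.radians(-5.2);x=np.array([np.cos(yw),np.sin(yw),0]);y=np.array([-x[1],x[0],0]);H=np.array([422.5,103.5,48])
for n,A,B,C in(("bot front",-10,-75,16),("bot back",10,-75,16),("top front",-10,-75,142),("top back",10,-75,142),("top far",10,75,142),("bar near",0,-50,182),("hook",0,-58,-13)): print(n,((proj("side",H+A*x+B*y+[0,0,C])-[210,130])*6+2.5).round())
E
```

```text
clock: 11.83
ee_pos: [416.5, 104.5, 269.5]
eef_rot: [0.0, 0.739, 0.674, 0.0]
force: [0.5, -0.7, 4.5]
grip_width: 6.6
grip_force: 24.2
bot front [228. 432.]
bot back [258. 433.]
top front [223. 259.]
top back [253. 260.]
top far [280. 177.]
bar near [241. 188.]
hook [248. 458.]
```

View pics/c9.png

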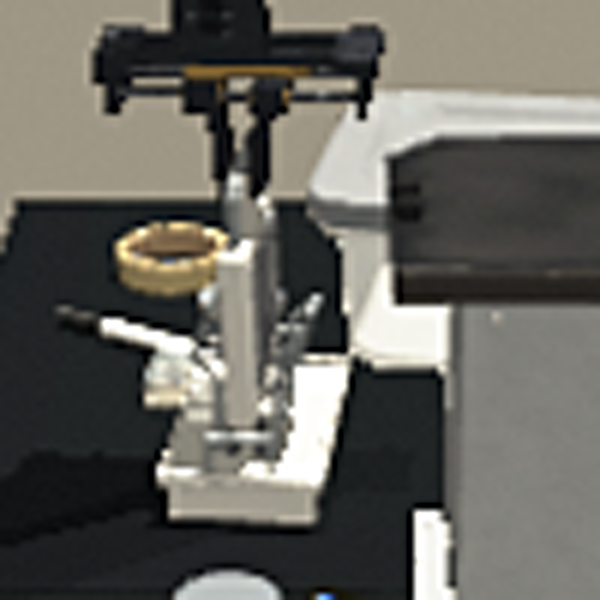

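```bash
python3 - <<'E'
import cv2,numpy as np
for n,c,a,b in(("s7",248,136,148),("s8",248,144,156),("s9",249,165,178)):
    s=cv2.imread(f"pics/{n}.png").astype(int)
    for d in(-1,0,1):print(n,c+d,a,s[a:b,c+d].mean(1).astype(int).tolist())
s=cv2.imread("pics/s9.png").astype(int)
for c in(248,249,250):print(c,s[194:214,c].mean(1).astype(int).tolist())
E
```

```text
s7 247 136 [73, 139, 157, 105, 112, 254, 240, 167, 147, 143, 142, 145]
s7 248 136 [70, 107, 116, 81, 84, 255, 253, 162, 145, 152, 152, 153]
s7 249 136 [102, 97, 91, 75, 156, 255, 251, 154, 145, 150, 150, 150]
s8 247 144 [116, 114, 115, 81, 78, 255, 255, 190, 144, 152, 154, 155]
s8 248 144 [95, 95, 91, 83, 107, 255, 255, 204, 142, 150, 152, 150]
s8 249 144 [108, 116, 95, 91, 224, 255, 255, 207, 142, 148, 152, 152]
s9 248 165 [94, 94, 89, 78, 102, 81, 113, 255, 230, 152, 148, 152, 153]
s9 249 165 [110, 112, 110, 105, 96, 75, 209, 255, 236, 156, 149, 151, 152]
s9 250 165 [127, 127, 127, 125, 112, 254, 255, 255, 235, 166, 164, 165, 164]
248 [149, 156, 156, 150, 150, 152, 150, 67, 161, 113, 52, 56, 123, 132, 121, 157, 162, 146, 150, 153]
249 [154, 153, 153, 154, 156, 155, 162, 109, 213, 128, 37, 78, 125, 128, 114, 157, 158, 145, 150, 154]
250 [152, 153, 152, 151, 152, 153, 158, 125, 234, 149, 103, 125, 127, 114, 226, 192, 145, 143, 151, 153]
```

Near-edge rows (173.5 observed, 172.8 predicted when seated; bottom 201 vs 201.6) show the lid standing on the slot floor, between the wires and plumb. Letting go gently and backing off upward.

```bash
python3 -m crank '[0,0,0,0,0.1,0,0,0,0,0.15,0,0,0,0,0.25,0,0,0,0,0.4,0,0,0,0,0.4,0,0,0,0,0.4]'
python3 - <<'E'
from h import *
s=r.snapshot("side")[:,:,::-1].astype(int);cv2.imwrite("pics/s10.png",s)
for c in(248,249):print(c,s[165:178,c].mean(1).astype(int).tolist())
for v in(176,185,195): print(v,s[v,240:262].mean(1).astype(int).tolist())
q=cv2.imread("pics/s9.png").astype(int)
for v in(176,185,195): print("old",v,q[v,240:262].mean(1).astype(int).tolist())
E
```

```text
clock: 12.38
ee_pos: [416.2, 104.5, 269.1]
eef_rot: [-0.0, 0.738, 0.674, -0.0]
force: [0.1, -0.3, -0.6]
grip_width: 35.2
grip_force: 0.0
248 [47, 47, 41, 31, 91, 114, 138, 255, 242, 168, 151, 157, 157]
249 [90, 91, 90, 85, 84, 80, 85, 255, 246, 165, 147, 152, 152]
176 [110, 109, 111, 114, 113, 110, 75, 137, 157, 152, 152, 163, 157, 88, 45, 73, 81, 49, 31, 34, 33, 35]
185 [0, 6, 43, 82, 73, 82, 65, 106, 148, 155, 153, 162, 154, 85, 50, 67, 118, 108, 92, 125, 109, 63]
195 [184, 154, 213, 248, 226, 144, 97, 113, 147, 155, 153, 153, 164, 116, 97, 96, 120, 106, 96, 255, 255, 254]
old 176 [110, 110, 111, 114, 114, 86, 141, 158, 152, 151, 165, 157, 102, 74, 79, 103, 62, 29, 31, 35, 37, 34]
old 185 [0, 8, 44, 83, 72, 81, 85, 139, 156, 154, 153, 172, 127, 82, 54, 80, 114, 102, 92, 125, 109, 63]
old 195 [184, 154, 215, 211, 201, 147, 96, 137, 156, 153, 153, 157, 164, 124, 100, 93, 118, 106, 97, 254, 255, 254][ WARN:0@0.683] global loadsave.cpp:1063 imwrite_ Unsupported depth image for selected encoder is fallbacked to CV_8U.
```

```bash
python3 -m crank '[5,0,0,0,0.4,0,0,10,0,0.4,0,0,20,0,0.4,0,0,30,0,0.4,0,0,30,0,0.4,0,0,20,0,0.4,0,0,0,0,0.4,0,0,0,0,0.4,0,0,0,0,0.4,0,0,0,0,0.4]'
python3 - <<'E'
from h import *
s=r.snapshot("side")[:,:,::-1]
q=cv2.imread("pics/s10.png")
print("force",r.read_state()["force"])
for c in(249,):print(c,s[165:178,c].mean(1).astype(int).tolist())
for v in(176,195): print(v,s[v,240:262].mean(1).astype(int).tolist())
# bystanders / box vs the initial side view
o=cv2.imread("pics/s.png");d=cv2.absdiff(o,s.copy()).max(2)
n,_,st,ct=cv2.connectedComponentsWithStats((d>60).astype(np.uint8))
print([st[i].tolist() for i in range(1,n) if st[i,4]>15])
E
```

```text
clock: 13.27
ee_pos: [420.7, 104.2, 378.2]
eef_rot: [-0.001, 0.739, 0.674, -0.001]
force: [-0.5, 0.2, -0.1]
grip_width: 35.5
grip_force: 0.0
force [-0.28417907  0.17884853 -0.38248774]
249 [87, 89, 88, 85, 82, 79, 84, 255, 247, 165, 145, 150, 152]
176 [109, 110, 111, 113, 110, 110, 73, 134, 155, 150, 152, 164, 137, 72, 48, 71, 81, 48, 30, 34, 36, 33]
195 [182, 146, 213, 251, 227, 143, 97, 113, 147, 155, 151, 153, 157, 114, 96, 94, 117, 103, 151, 255, 255, 255]
[[93, 0, 17, 91, 539], [105, 0, 31, 16, 427], [108, 0, 157, 259, 9231], [224, 93, 51, 44, 926], [111, 104, 6, 22, 44], [108, 128, 13, 42, 188], [247, 155, 10, 21, 105], [246, 176, 11, 27, 155], [237, 193, 18, 16, 110], [230, 224, 65, 40, 1349], [133, 234, 10, 2, 18], [107, 236, 25, 6, 78]]
```

The lid stayed put on release. The picture differences are only the arm, its shadow, the lid and the opened box, so I'm handing in.

```bash
python3 -c "
from cell import r
print(r.finish_job())"
```

```text
the job is handed in; nothing more can be done
None
```

The lid was raised, lifted off its hinge pins and lowered into the drying rack slot with hinge edge down and handle up; I let go, backed the arm off and handed the job in at about 13 s, with no sign in the last side view of anything else having moved.

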